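# Find and mark the balance point of a carrying bar

### The arm

A 7-joint arm with a two-finger parallel gripper is mounted at the origin on the work surface. World frame = base frame: x ahead of the robot, y to its left, z up, the work surface at z = 0. Lengths are in m, angles in rad, forces in N, time in s.
With the tool pointing down it reaches from about 0.425 to 0.925 m from the base axis. Payload 6.8 kg.
Tool frame: the origin (TCP) lies between the finger pads; the fingertips stand finger_overhang ahead of it and the grasp point (between the pads) lies 6 mm ahead of it (finger_overhang is the distance from the TCP to the fingertips, in m); z points along the fingers, y is the line along which they close (so a half turn about z gives the same grasp; the last joint's range is limited). The gripper opens to 85 mm and grips with 20 to 120 N. Pads are 22 mm wide; open, the fingers measure 114 mm over their backs; the gripper's body (76 mm by 85 mm) begins 54 mm behind the grasp point. The pads swing forward as they close: fully open they stand 13 mm farther back than shut.
Start: joints at [-1.237, 0.477, 0.022, 1.555, -0.011, 1.109, -0.083], TCP at [0.289, 0.61, 0.256] pointing down, gripper open.
Joint ranges: [-2.96, 2.96], [-0.34, 2.1], [-1.41, 1.46], [0.24, 2.44], [-1.37, 4.51], [0.17, 1.92], [-2.96, 2.96]. Speed limits (rad/s): [2.39, 2.39, 3.14, 3.14, 3.14, 3.14, 3.14].

### API

Orientations are given as a unit quaternion [w, x, y, z].
In Python, from station import * gives the robot as it stands.
- The arm moves only by the tool drive_tool, never from a script. Its argument "increments" is a list of rows, each an object of numbers: "claw": the finger opening in m, from 0 to 0.0854; "dx", "dy", "dz": the shift along the tool's x, y, z in m; "wx", "wy", "wz": the turn, a rotation vector about the tool's x, y, z in degrees. A call has 1 to 20 rows; each row shifts and turns the commanded pose from where the row before left it, along the tool's axes as they then stand; what a row does not reach is not made up. A row lasts 1/8 s, in which the tool goes at most 62.5 mm and 10.7 degrees, less where a joint would pass 70% of its speed; a pose out of reach is approached as far as the arm can. A call with a gripper value outside its range is refused whole. The fingers move at their own pace and stop on an object; "newtons" is the grip in N (left out, the last holds). Time passes only in rows, so rows that do not move let the fingers close. It gives the time, the measured TCP pose, the force, the opening and the grip force at its end, in the units of the state.
- get_obs(): the state, without advancing time (a new reading comes with each control period).
- read_camera(name): name is "scene" or "top"; returns (picture, depth): 400x640x3 uint8, red, green, blue; 400x640 float32, m along the optical axis (not along the pixel's ray), 0 where there is no reading.
- calibration(name): a dict with "intrinsics" (3x3 intrinsics, pixels), "R" (3x3) and "t" (3): a world point X has camera coordinates R X + t. Camera axes: x right, y down, z forward; pixel columns grow to the right and rows downward; lengths in m; the calibration is good to about 2 mm. A picture is of the moment at which its call begins. calibration takes no time and is no camera call.
- hand_in(): hands the job in; it is judged then, once.
The state is a dict: "t": time; "q": joint angles; "joint_vel": joint speeds; "joint_torque": joint torques, N m; "eef_pos": TCP position; "tool_rot": TCP orientation; "contact_force": force on the tool from outside, world axes, zero at the start; "torque": the same for the moment, N m; "gripper_width": opening from 0.0 (shut) to 1.0 (fully open); "grasp_force": force on a finger pad.
Only numpy, scipy, OpenCV 4.12 (cv2) and the standard library are available. Lean on these libraries where they do the work, as an engineer would, in place of code of your own. Each camera call takes 0.05 s, during which the arm holds its last target. There are 200 camera calls.

### The job

Slide the long wooden carrying bar endwise over the brass rocker in the middle of the plywood balancing stand until it tips up off its low end and, let go, stays level on the rocker alone. Then stand the orange marking saddle astride the bar, straight above the rocker's pivot (the black line across the brass), and leave the bar balanced level with the saddle on it. Do not lift the bar off the stand, work gently so that it is never pressed hard onto the stand, and leave the other things where they are.

Things in the scene. Friction and masses are not known exactly. Their poses are not given: they have to be found in the camera images.
- stand: fixed plywood balancing stand; origin at the middle of its underside on the table, own y along its length (300 mm), z up; base board 90 mm wide, 12 mm thick. It carries a brass rocker in the middle (y = 0) and a fork at y = -115 and at y = +115 mm. An unbalanced bar leans 0.057 rad onto one fork.
- pivot (a point): middle of the top of the level rocker, 75 mm above the table, axes as the stand's. The rocker is a brass pad, 30 mm along the stand's y, 56 across, that tips about a pivot 9 mm below this point, with a weak damped centring spring (0.9 N m/rad) and a black line across its middle. It lies level only with the load's balance point within a few mm of the line.
- fork (a point): middle of the floor of the -y fork, 68 mm above the table (7 mm lower than the rocker); the +y fork is the same. A fork is 16 mm long (y) and 70 mm wide; two cheeks, 29 mm apart inside and 49 mm over their outsides, rise to 90 mm above the table and keep the bar in line.
- bar: loose wooden bar with dark end caps, 440 mm (own y) by 24 wide (x) by 20 high; origin: middle of its underside. Lies along the stand through both forks, its -y end low at first, so it must go to the stand's +y. 0.2 to 0.5 kg; hidden cores put its balance point anywhere within 60 mm of its middle, either way. Let go, it lies level once that point is over the rocker's line, and leans more the farther off it is.
- bar_end (a point): centre of the bar's -y end face (24 by 20 mm), low at the start, 220 mm from the bar's middle, free beyond the fork. The bar slides with ordinary friction, at a push of a few N. A finger against the end also holds that end up or down by friction: the bar shows its true lean only when the finger is drawn back.
- saddle: loose orange marking saddle (50 g), an upside-down U, standing on its legs on the robot's side of the stand, left or right. Origin midway between the feet, own y goes along the bar, z up. Legs 14 mm high, 6 thick, 24 long (y), 30 apart inside (x); bridge 42 (x) by 24 mm, 14 to 20 mm above the origin. Astride the bar, its origin is 6 mm above the bar's underside.
- tab (a point): on the saddle's upright holding tab, 45 mm above the saddle's origin, on its centre line; the tab is 24 mm (saddle x) by 12 mm (saddle y), from 20 to 58 mm above the origin. Axes as the saddle's. A black line round the bridge shows the saddle's middle.
- tin: closed round tin, 60 mm across, 55 mm high, on the robot's side of the stand, to the left or right opposite the saddle; a bystander, to be left where it is; origin at its underside
- glue: glue bottle, 56 mm across, 130 mm high, beyond the stand; a bystander, to be left where it is; origin at its underside
- driver: screwdriver lying beyond the stand; a bystander, to be left where it is; origin at its underside
- offcut: flat wooden offcut 50 by 200 by 18 mm, lying beyond the stand; a bystander, to be left where it is; origin at its underside
- brush: brush lying at the right, near the robot; a bystander, to be left where it is; origin at its underside
- cup: white cup, 64 mm across, 60 mm high, beyond the stand at the right; a bystander, to be left where it is; origin at its underside

How it is judged:
By the outcome, as a careful person would: the job done as asked, in the order asked, and still so for the second after the job is handed in, with the robot touching nothing.
It also fails if it takes over 70 s, if anything falls off the work surface, if the arm or the gripper's body presses on something with over 40 N, if the wrist force passes 120 N, or if a joint passes its speed limit or range.

## Working session

There is one attempt and no reset: what is moved stays moved. The work goes in short steps, Python scripts to look and compute and a tool call to move; the robot and the scene stay as the last step left them, time stands still between calls to the robot, and variables do not carry over. Pictures are saved under pics/ and viewed, at most 10 in all, crops included, and the job is handed in when it is done.

Besides the shell and the picture viewer there is one more tool, called after ">>>" as name(argument=value, ...), one argument or row to a line, values as JSON. drive_tool: Moves the arm, as the interface text tells. Its arguments: {"type":"object","properties":{"increments":{"type":"array","items":{"type":"object","properties":{"claw":{"type":"number"},"dx":{"type":"number"},"dy":{"type":"number"},"dz":{"type":"number"},"wx":{"type":"number"},"wy":{"type":"number"},"wz":{"type":"number"}}}},"newtons":{"type":"number"}},"required":["increments"]}

```bash
ls; mkdir -p pics; python3 - <<'E'
from station import *
import cv2
o=get_obs(); print(o)
for n in("scene","top"):
    p,d=read_camera(n); cv2.imwrite(f"pics/{n}0.png",p[:,:,::-1]); c=calibration(n); print(n,c)
    import numpy as np
    np.savez(f"pics/{n}0.npz",p=p,d=d)
E
```

```text
pics
{'t': 0.0, 'q': array([-1.23711661,  0.47779211,  0.02235377,  1.55648094, -0.01149949,
        1.10929977, -0.08309996]), 'joint_vel': array([ 0.00047331,  0.00122583,  0.00030325,  0.0016815 , -0.00147847,
       -0.00122621,  0.00090576]), 'joint_torque': array([ 3.31811361e-05, -5.96457195e+01,  1.60807963e+00, -2.81191170e+01,
        1.25291423e-02,  9.36638389e-03,  4.15559043e-06]), 'eef_pos': array([0.2883751 , 0.60967772, 0.25531886]), 'tool_rot': array([-1.31586057e-04,  2.19093412e-01,  9.75703449e-01, -9.16486251e-04]), 'contact_force': array([-0.24378998, -0.13409881, -0.44457345]), 'torque': array([ 0.00808083, -0.02564955,  0.00233347]), 'grasp_force': 0.0, 'gripper_width': 1.001677619490968}
scene {'intrinsics': array([[492.95783115,   0.        , 325.63070475],
       [  0.        , 492.95783115, 197.86394058],
       [  0.        ,   0.        ,   1.        ]]), 'R': array([[ 0.58668473,  0.80978301,  0.00724634],
       [ 0.5084973 , -0.36141071, -0.78154513],
       [-0.63026306,  0.46220534, -0.62380662]]), 't': array([-0.3037187 , -0.24762407,  1.66673856])}
top {'intrinsics': array([[470.15759916,   0.        , 317.5616801 ],
       [  0.        , 470.15759916, 212.99070256],
       [  0.        ,   0.        ,   1.        ]]), 'R': array([[-0.02828422, -0.99954519, -0.01045993],
       [-0.98383345,  0.02968777, -0.17660796],
       [ 0.17683817,  0.00529561, -0.98422569]]), 't': array([-0.05898758,  0.59181685,  1.19832978])}
```

View pics/scene0.png

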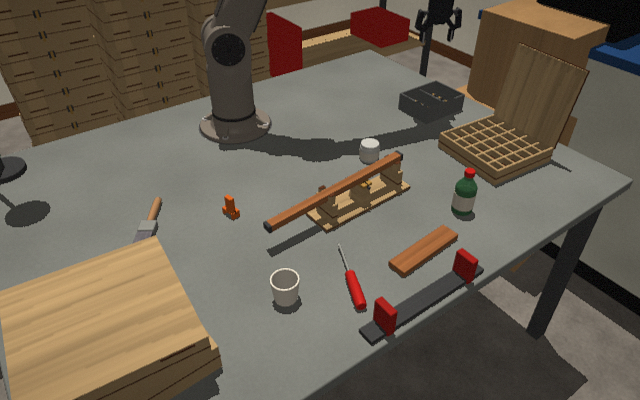

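View pics/top0.png

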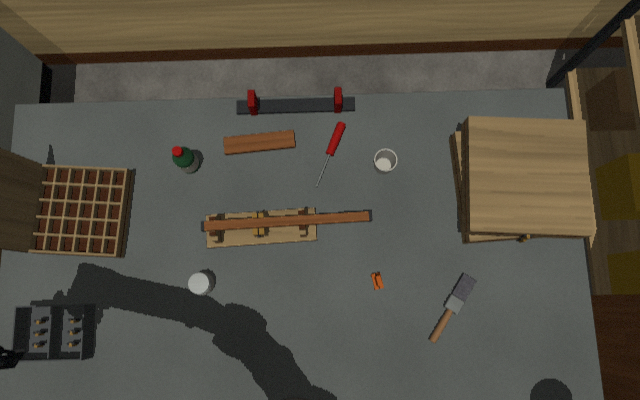

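The scene view shows the bar's low, -y end at about (268,226), the saddle at (231,207) and the tin at (370,150). In the top view the bar runs from (203,226) to (370,215), with the rocker at about (261,225), the saddle at (377,281) and the tin at (200,283).

```bash
cat > h.py <<'E'
from station import *
import numpy as np, cv2
def grab(n): return read_camera(n)
def ray(n,uv,z):
    c=calibration(n); uv=np.atleast_2d(uv).astype(float)
    r=np.c_[uv,np.ones(len(uv))]@np.linalg.inv(c["intrinsics"]).T@c["R"]; o=-c["R"].T@c["t"]
    return o+r*((z-o[2])/r[:,2])[:,None]
def cloud(n,d):
    c=calibration(n); v,u=np.mgrid[:400,:640]
    P=np.stack([u,v,np.ones_like(u)],-1)@np.linalg.inv(c["intrinsics"]).T*d[...,None]
    return (P-c["t"])@c["R"]
def proj(n,X):
    c=calibration(n); p=(np.atleast_2d(X)@c["R"].T+c["t"])@c["intrinsics"].T
    return p[:,:2]/p[:,2:]
E
python3 - <<'E'
from h import *
for n in("top","scene"):
    f=np.load(f"pics/{n}0.npz");p,d=f["p"],f["d"];C=cloud(n,d)
    hsv=cv2.cvtColor(p,cv2.COLOR_RGB2HSV)
    x,y,z=C[...,0],C[...,1],C[...,2]
    m=(d>0)&(x>.45)&(x<.85)&(y>-.3)&(y<.4)
    b=m&(z>.07)&(z<.13)
    k,l,s,c=cv2.connectedComponentsWithStats(b.astype(np.uint8))
    for i in range(1,k):
        if s[i,4]>200:
            P=C[l==i];a=np.polyfit(P[:,1],P[:,0],1);print(n,"high",s[i],P.mean(0),a,P.min(0),P.max(0))
            for q in np.linspace(P[:,1].min(),P[:,1].max(),9): 
                w=abs(P[:,1]-q)<.008; print("  y%.3f z%.4f x%.4f"%(q,np.percentile(P[w,2],85),P[w,0].mean()))
    o=(hsv[...,0]<12)&(hsv[...,1]>200)&(hsv[...,2]>90)&(abs(x-.5)<.15)&(y<.0)&(d>0)
    k,l,s,c=cv2.connectedComponentsWithStats(o.astype(np.uint8))
    for i in range(1,k):
        if s[i,4]>25:P=C[l==i];print(n,"orange",s[i],P.mean(0),P.min(0),P.max(0), "top",P[P[:,2]>.04].mean(0))
    v=p[200:300] if 0 else p
c=f=np.load("pics/top0.npz")["p"][190:300,190:400]
cv2.imwrite("pics/c1.png",cv2.resize(c[:,:,::-1],None,fx=3.8,fy=3.8,interpolation=cv2.INTER_CUBIC))
c=np.load("pics/scene0.npz")["p"][130:260,210:420]
cv2.imwrite("pics/c2.png",cv2.resize(c[:,:,::-1],None,fx=3.8,fy=3.8,interpolation=cv2.INTER_CUBIC))
E
```

```text
top high [172 146  22  21 318] [0.74353926 0.27379118 0.0944064 ] [-0.28472082  0.82149331] [0.72243772 0.25222859 0.07021165] [0.77766433 0.30786044 0.12994131]
  y0.252 z0.0887 x0.7494
  y0.259 z0.0946 x0.7479
  y0.266 z0.1071 x0.7463
  y0.273 z0.1200 x0.7439
  y0.280 z0.1244 x0.7390
  y0.287 z0.1269 x0.7371
  y0.294 z0.1033 x0.7375
  y0.301 z0.0942 x0.7403
  y0.308 z0.0930 x0.7454
top high [ 201  208  172   31 2013] [0.565305   0.01849805 0.08915303] [-0.04501617  0.56613772] [ 0.52866323 -0.21716338  0.07005764] [0.60110283 0.2212562  0.10860867]
  y-0.217 z0.0789 x0.5751
  y-0.162 z0.0826 x0.5731
  y-0.108 z0.0873 x0.5714
  y-0.053 z0.0886 x0.5688
  y0.002 z0.0942 x0.5661
  y0.057 z0.0960 x0.5641
  y0.112 z0.0997 x0.5619
  y0.166 z0.1031 x0.5591
  y0.221 z0.1060 x0.5575
scene high [ 263  150  140   80 1913] [0.57098678 0.00135318 0.08700405] [-0.03140472  0.57102928] [ 0.53150957 -0.2178884   0.0700024 ] [0.60427331 0.22381494 0.10787304]
  y-0.218 z0.0800 x0.5758
  y-0.163 z0.0831 x0.5767
  y-0.107 z0.0861 x0.5741
  y-0.052 z0.0894 x0.5723
  y0.003 z0.0924 x0.5702
  y0.058 z0.0965 x0.5684
  y0.113 z0.0994 x0.5660
  y0.169 z0.1029 x0.5632
  y0.224 z0.1050 x0.5633
scene high [455 170  22  26 384] [0.75635456 0.26845511 0.09410942] [0.55745625 0.60670258] [0.72559574 0.25068269 0.0703174 ] [0.77764269 0.29900833 0.12972312]
  y0.251 z0.0867 x0.7501
  y0.257 z0.0930 x0.7513
  y0.263 z0.1086 x0.7526
  y0.269 z0.1192 x0.7556
  y0.275 z0.1226 x0.7585
  y0.281 z0.1179 x0.7641
  y0.287 z0.1082 x0.7671
  y0.293 z0.1022 x0.7667
  y0.299 z0.0920 x0.7658
scene orange [223 195  17  24 156] [ 0.4155296  -0.231529    0.03039615] [ 0.39086738 -0.24504356  0.00097769] [ 0.4335119  -0.21513193  0.06199914] top [ 0.41249763 -0.23110761  0.05269697]
```

View pics/c1.png

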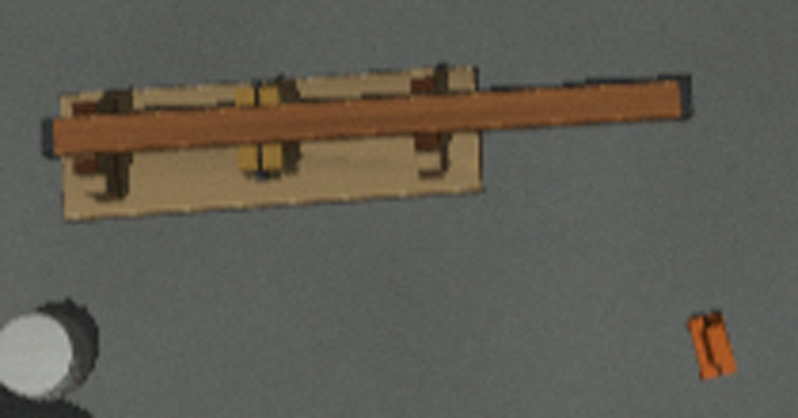

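View pics/c2.png

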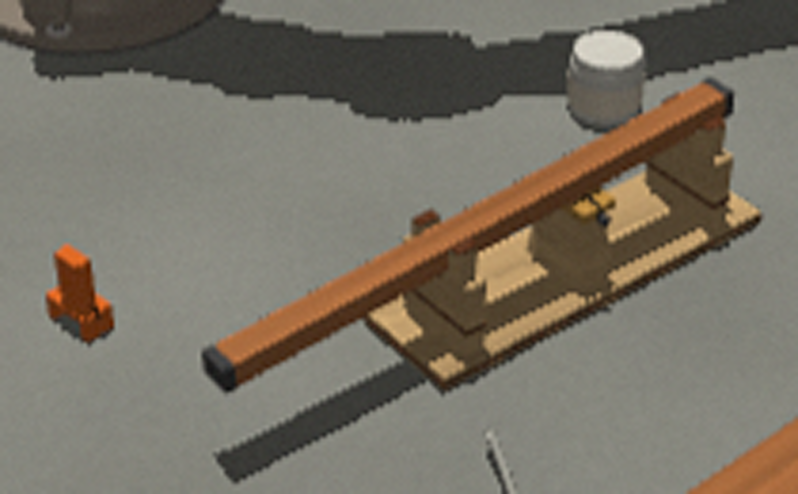

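The top crop shows the board corners at about (62,95), (475,68), (482,190) and (66,220). The rocker's black line runs from (263,95) to (261,160). The bar caps are at x=43 and x=692, and the saddle is at (712,346), turned about 15°. The scene crop confirms that the near, -y end is low.

```bash
cat >> h.py <<'E'
def bar(n="top",pd=None):
    """bar-top centreline: fit to wood pixels/caps by depth; returns end y's, x fit, lean"""
    p,d=pd if pd is not None else read_camera(n); C=cloud(n,d)
    m=(d>0)&(C[...,0]>.53)&(C[...,0]<.61)&(C[...,1]>-.26)&(C[...,1]<.36)&(C[...,2]>.068)&(C[...,2]<.13)
    P=C[m]; 
    a=np.polyfit(P[:,1],P[:,2],1)
    for _ in range(6):
        r=P[:,2]-np.polyval(a,P[:,1]); k=abs(r)<.005; a=np.polyfit(P[k,1],P[k,2],1)
    Q=P[k]; b=np.polyfit(Q[:,1],Q[:,0],1)
    return dict(n=n,lean=a[0],z0=a[1],xfit=b,ymin=np.percentile(Q[:,1],.2),ymax=np.percentile(Q[:,1],99.8),rms=np.std(Q[:,2]-np.polyval(a,Q[:,1])))
E
python3 - <<'E'
from h import *
import station; print([k for k in dir(station) if not k.startswith("_")], getattr(station,"finger_overhang",None))
q=lambda a:np.array(a)/3.8+[190,190]
print("board",ray("top",q([[62,95],[475,68],[482,190],[66,220]]),.012).round(4))
print("mean",ray("top",q([[62,95],[475,68],[482,190],[66,220]]),.012).mean(0))
print("line",ray("top",q([[263,95],[261,160]]),.075))
for n in("top","scene"):
    f=np.load(f"pics/{n}0.npz");print(bar(n,(f["p"],f["d"])))
f=np.load("pics/top0.npz");p,d=f["p"],f["d"];C=cloud("top",d)
hsv=cv2.cvtColor(p,cv2.COLOR_RGB2HSV);s=p[265:295,360:395].astype(int)
m=np.zeros((400,640),np.uint8);m[265:297,360:396]=(hsv[265:297,360:396,1]>150)
c=max(cv2.findContours(m,0,2)[0],key=cv2.contourArea);r=cv2.minAreaRect(c);print(r)
B=cv2.boxPoints(r);print(ray("top",B,.02),ray("top",[r[0]],.02))
P=C[m>0];
for lo,hi in((.01,.03),(.05,.07)):
  S=P[(P[:,2]>lo)&(P[:,2]<hi)];print(lo,len(S),S.mean(0),S.min(0),S.max(0))
E
```

```text
['PlanningError', 'calibration', 'finger_overhang', 'get_obs', 'hand_in', 'read_camera'] 0.025
board [[ 0.6007  0.2302  0.012 ]
 [ 0.6116 -0.0694  0.012 ]
 [ 0.5226 -0.072   0.012 ]
 [ 0.5098  0.2261  0.012 ]]
mean [0.56115203 0.07872083 0.012     ]
line [[0.58504095 0.07616833 0.075     ]
 [0.53999463 0.07782182 0.075     ]]
{'n': 'top', 'lean': np.float64(0.06146751872280318), 'z0': np.float64(0.09071162041410198), 'xfit': array([-0.04129773,  0.56710687]), 'ymin': np.float64(-0.21539215456027527), 'ymax': np.float64(0.22101004288298565), 'rms': np.float64(0.0021709452683068174)}
{'n': 'scene', 'lean': np.float64(0.05928105003398706), 'z0': np.float64(0.0910277452125544), 'xfit': array([-0.04256167,  0.56748595]), 'ymin': np.float64(-0.21738841705292206), 'ymax': np.float64(0.22121335962967179), 'rms': np.float64(0.001971942173499275)}
((376.85296630859375, 280.4117736816406), (15.764815330505371, 9.216353416442871), 75.96376037597656)
[[ 0.42660188 -0.21236066  0.02      ]
 [ 0.43182875 -0.23645228  0.02      ]
 [ 0.39128441 -0.24449787  0.02      ]
 [ 0.3861132  -0.22053967  0.02      ]] [[ 0.40889782 -0.22847051  0.02      ]]
0.01 81 [ 0.40719748 -0.22657215  0.02027855] [ 0.38890631 -0.2439891   0.01433635] [ 0.42893329 -0.21393092  0.02930289]
0.05 47 [ 0.40944758 -0.22873222  0.05889083] [ 0.39829166 -0.237045    0.05484025] [ 0.42139832 -0.22213356  0.06299597]
```

>>> drive_tool(
  increments=[
    {"claw": 0,"wz": -9.2},
    {"claw": 0,"wz": -9.2},
    {"claw": 0,"wz": -9.3},
    {"claw": 0,"dx": -0.05,"dy": -0.05},
    {"claw": 0,"dx": -0.05,"dy": -0.05},
    {"claw": 0,"dx": -0.05,"dy": -0.05},
    {"claw": 0,"dx": -0.05,"dy": -0.05},
    {"claw": 0,"dx": -0.05,"dy": -0.05},
    {"claw": 0,"dy": -0.055},
    {"claw": 0,"dy": -0.055},
    {"claw": 0,"dy": -0.055},
    {"claw": 0,"dy": -0.055},
    {"claw": 0,"dy": -0.055},
    {"claw": 0,"dy": -0.055},
    {"claw": 0,"dy": -0.055},
    {"claw": 0,"dy": -0.055},
    {"claw": 0,"dy": -0.055},
    {"claw": 0,"dy": -0.055},
    {"claw": 0,"dy": -0.055},
    {"claw": 0,"dy": -0.05},
  ],
  newtons=30,
)

```text
schema error: expected keys claw, dx, dy, dz, wx, wy, wz
```

>>> drive_tool(
  increments=[
    {"claw": 0,"dx": 0,"dy": 0,"dz": 0,"wx": 0,"wy": 0,"wz": -9.2},
    {"claw": 0,"dx": 0,"dy": 0,"dz": 0,"wx": 0,"wy": 0,"wz": -9.2},
    {"claw": 0,"dx": 0,"dy": 0,"dz": 0,"wx": 0,"wy": 0,"wz": -9.3},
    {"claw": 0,"dx": -0.05,"dy": -0.05,"dz": 0,"wx": 0,"wy": 0,"wz": 0},
    {"claw": 0,"dx": -0.05,"dy": -0.05,"dz": 0,"wx": 0,"wy": 0,"wz": 0},
    {"claw": 0,"dx": -0.05,"dy": -0.05,"dz": 0,"wx": 0,"wy": 0,"wz": 0},
    {"claw": 0,"dx": -0.05,"dy": -0.05,"dz": 0,"wx": 0,"wy": 0,"wz": 0},
    {"claw": 0,"dx": -0.05,"dy": -0.05,"dz": 0,"wx": 0,"wy": 0,"wz": 0},
    {"claw": 0,"dx": 0,"dy": -0.055,"dz": 0,"wx": 0,"wy": 0,"wz": 0},
    {"claw": 0,"dx": 0,"dy": -0.055,"dz": 0,"wx": 0,"wy": 0,"wz": 0},
    {"claw": 0,"dx": 0,"dy": -0.055,"dz": 0,"wx": 0,"wy": 0,"wz": 0},
    {"claw": 0,"dx": 0,"dy": -0.055,"dz": 0,"wx": 0,"wy": 0,"wz": 0},
    {"claw": 0,"dx": 0,"dy": -0.055,"dz": 0,"wx": 0,"wy": 0,"wz": 0},
    {"claw": 0,"dx": 0,"dy": -0.055,"dz": 0,"wx": 0,"wy": 0,"wz": 0},
    {"claw": 0,"dx": 0,"dy": -0.055,"dz": 0,"wx": 0,"wy": 0,"wz": 0},
    {"claw": 0,"dx": 0,"dy": -0.055,"dz": 0,"wx": 0,"wy": 0,"wz": 0},
    {"claw": 0,"dx": 0,"dy": -0.055,"dz": 0,"wx": 0,"wy": 0,"wz": 0},
    {"claw": 0,"dx": 0,"dy": -0.055,"dz": 0,"wx": 0,"wy": 0,"wz": 0},
    {"claw": 0,"dx": 0,"dy": -0.055,"dz": 0,"wx": 0,"wy": 0,"wz": 0},
    {"claw": 0,"dx": 0,"dy": -0.05,"dz": 0,"wx": 0,"wy": 0,"wz": 0},
  ],
  newtons=30,
)

```text
t: 2.6
eef_pos: [0.5454, -0.2578, 0.256]
tool_rot: [-0.0, -0.021, 1.0, 0.0]
contact_force: [1.6, 0.7, 0.3]
gripper_width: -0.002
grasp_force: 0.0
```

>>> drive_tool(
  increments=[
    {"claw": 0,"dx": -0.031,"dy": -0.006,"dz": 0.03,"wx": 0,"wy": 0,"wz": 0},
    {"claw": 0,"dx": 0,"dy": 0,"dz": 0.05,"wx": 0,"wy": 0,"wz": 0},
    {"claw": 0,"dx": 0,"dy": 0,"dz": 0.05,"wx": 0,"wy": 0,"wz": 0},
    {"claw": 0,"dx": 0,"dy": 0,"dz": 0.044,"wx": 0,"wy": 0,"wz": 0},
    {"claw": 0,"dx": 0,"dy": 0.01,"dz": 0,"wx": 0,"wy": 0,"wz": 0},
    {"claw": 0,"dx": 0,"dy": 0.01,"dz": 0,"wx": 0,"wy": 0,"wz": 0},
    {"claw": 0,"dx": 0,"dy": 0.008,"dz": 0,"wx": 0,"wy": 0,"wz": 0},
    {"claw": 0,"dx": 0,"dy": 0.008,"dz": 0,"wx": 0,"wy": 0,"wz": 0},
    {"claw": 0,"dx": 0,"dy": 0.004,"dz": 0,"wx": 0,"wy": 0,"wz": 0},
    {"claw": 0,"dx": 0,"dy": 0,"dz": 0,"wx": 0,"wy": 0,"wz": 0},
  ],
)

```text
t: 3.85
eef_pos: [0.5756, -0.2204, 0.0828]
tool_rot: [0.0, -0.021, 1.0, -0.0]
contact_force: [0.5, -0.9, 0.7]
gripper_width: 0.002
grasp_force: 0.4
```

```bash
python3 -c "
from h import *
for n in('top','scene'):
  r=bar(n);print(n,[round(float(r[k]),4) for k in('lean','z0','ymin','ymax')])"
```

```text
top [0.0622, 0.0911, -0.1675, 0.231]
scene [0.0548, 0.0906, -0.2354, 0.2321]
```

>>> drive_tool(
  increments=[
    {"claw": 0,"dx": 0,"dy": 0.004,"dz": 0,"wx": 0,"wy": 0,"wz": 0},
    {"claw": 0,"dx": 0,"dy": 0.004,"dz": 0,"wx": 0,"wy": 0,"wz": 0},
    {"claw": 0,"dx": 0,"dy": -0.008,"dz": 0,"wx": 0,"wy": 0,"wz": 0},
    {"claw": 0,"dx": 0,"dy": 0,"dz": 0,"wx": 0,"wy": 0,"wz": 0},
    {"claw": 0,"dx": 0,"dy": 0,"dz": 0,"wx": 0,"wy": 0,"wz": 0},
    {"claw": 0,"dx": 0,"dy": 0,"dz": 0,"wx": 0,"wy": 0,"wz": 0},
  ],
)

```text
t: 4.7
eef_pos: [0.5754, -0.2203, 0.0822]
tool_rot: [-0.0, -0.021, 1.0, 0.0]
contact_force: [-0.0, 0.3, -0.5]
gripper_width: 0.003
grasp_force: 0.0
```

```bash
cat > look.py <<'E'
from h import *
from scipy.stats import theilslopes
e=get_obs()['eef_pos'][1]+.02
for n in('top','scene'):
    p,d=read_camera(n);C=cloud(n,d)
    m=(d>0)&(C[...,0]>.53)&(C[...,0]<.61)&(C[...,1]>e)&(C[...,1]<.36)&(C[...,2]>.068)&(C[...,2]<.13)
    P=C[m]
    if n=='scene': P=P[P[:,2]>.08]   # top face
    bins=np.arange(e,.36,.01);B=[]
    for q in bins:
        w=abs(P[:,1]-q)<.005
        if w.sum()>8:B.append((q,np.percentile(P[w,2],80)))
    B=np.array(B);s=theilslopes(B[:,1],B[:,0])
    r=B[:,1]-s[1]-s[0]*B[:,0]
    print(n,"lean %.4f z(piv) %.4f ymax %.4f rms %.4f"%(s[0],s[1]+s[0]*.077,np.percentile(P[:,1],99.8),np.median(abs(r))))
E
python3 look.py
```

```text
top lean 0.0589 z(piv) 0.0970 ymax 0.2385 rms 0.0003
scene lean 0.0564 z(piv) 0.0981 ymax 0.2402 rms 0.0015
```

>>> drive_tool(
  increments=[
    {"claw": 0,"dx": 0,"dy": 0.006,"dz": 0,"wx": 0,"wy": 0,"wz": 0},
    {"claw": 0,"dx": 0,"dy": 0.004,"dz": 0,"wx": 0,"wy": 0,"wz": 0},
    {"claw": 0,"dx": 0,"dy": 0.004,"dz": 0,"wx": 0,"wy": 0,"wz": 0},
    {"claw": 0,"dx": 0,"dy": 0.004,"dz": 0,"wx": 0,"wy": 0,"wz": 0},
    {"claw": 0,"dx": 0,"dy": -0.008,"dz": 0,"wx": 0,"wy": 0,"wz": 0},
    {"claw": 0,"dx": 0,"dy": 0,"dz": 0,"wx": 0,"wy": 0,"wz": 0},
    {"claw": 0,"dx": 0,"dy": 0,"dz": 0,"wx": 0,"wy": 0,"wz": 0},
  ],
)

```text
t: 5.68
eef_pos: [0.5749, -0.2106, 0.0822]
tool_rot: [-0.0, -0.021, 1.0, 0.0]
contact_force: [0.6, 0.3, -0.4]
gripper_width: -0.001
grasp_force: 0.0
```

```bash
python3 look.py
```

```text
top lean 0.0592 z(piv) 0.0967 ymax 0.2485 rms 0.0005
scene lean 0.0580 z(piv) 0.0981 ymax 0.2491 rms 0.0012
```

>>> drive_tool(
  increments=[
    {"claw": 0,"dx": 0,"dy": 0.006,"dz": 0,"wx": 0,"wy": 0,"wz": 0},
    {"claw": 0,"dx": 0,"dy": 0.004,"dz": 0,"wx": 0,"wy": 0,"wz": 0},
    {"claw": 0,"dx": 0,"dy": 0.004,"dz": 0,"wx": 0,"wy": 0,"wz": 0},
    {"claw": 0,"dx": 0,"dy": 0.004,"dz": 0,"wx": 0,"wy": 0,"wz": 0},
    {"claw": 0,"dx": 0,"dy": -0.008,"dz": 0,"wx": 0,"wy": 0,"wz": 0},
    {"claw": 0,"dx": 0,"dy": 0,"dz": 0,"wx": 0,"wy": 0,"wz": 0},
    {"claw": 0,"dx": 0,"dy": 0,"dz": 0,"wx": 0,"wy": 0,"wz": 0},
  ],
)

```text
t: 6.65
eef_pos: [0.5745, -0.2007, 0.0822]
tool_rot: [-0.0, -0.021, 1.0, 0.0]
contact_force: [0.4, -1.0, -0.4]
gripper_width: -0.001
grasp_force: 0.0
```

```bash
python3 look.py
```

```text
top lean 0.0309 z(piv) 0.0964 ymax 0.2593 rms 0.0007
scene lean 0.0309 z(piv) 0.0974 ymax 0.2613 rms 0.0008
```

>>> drive_tool(
  increments=[
    {"claw": 0,"dx": 0,"dy": -0.002,"dz": 0,"wx": 0,"wy": 0,"wz": 0},
    {"claw": 0,"dx": 0,"dy": 0,"dz": 0,"wx": 0,"wy": 0,"wz": 0},
    {"claw": 0,"dx": 0,"dy": 0,"dz": 0,"wx": 0,"wy": 0,"wz": 0},
    {"claw": 0,"dx": 0,"dy": 0,"dz": 0,"wx": 0,"wy": 0,"wz": 0},
  ],
)

```text
t: 7.25
eef_pos: [0.5747, -0.2025, 0.0823]
tool_rot: [0.0, -0.021, 1.0, 0.0]
contact_force: [-0.4, -0.4, -0.5]
gripper_width: -0.001
grasp_force: 0.0
```

```bash
python3 look.py
```

```text
top lean 0.0339 z(piv) 0.0958 ymax 0.2600 rms 0.0011
scene lean 0.0323 z(piv) 0.0975 ymax 0.2612 rms 0.0011
```

>>> drive_tool(
  increments=[
    {"claw": 0,"dx": 0,"dy": 0.006,"dz": -0.003,"wx": 0,"wy": 0,"wz": 0},
    {"claw": 0,"dx": 0,"dy": 0.004,"dz": 0,"wx": 0,"wy": 0,"wz": 0},
    {"claw": 0,"dx": 0,"dy": 0.002,"dz": 0,"wx": 0,"wy": 0,"wz": 0},
    {"claw": 0,"dx": 0,"dy": 0.002,"dz": 0,"wx": 0,"wy": 0,"wz": 0},
    {"claw": 0,"dx": 0,"dy": -0.008,"dz": 0,"wx": 0,"wy": 0,"wz": 0},
    {"claw": 0,"dx": 0,"dy": 0,"dz": 0,"wx": 0,"wy": 0,"wz": 0},
    {"claw": 0,"dx": 0,"dy": 0,"dz": 0,"wx": 0,"wy": 0,"wz": 0},
    {"claw": 0,"dx": 0,"dy": 0,"dz": 0,"wx": 0,"wy": 0,"wz": 0},
    {"claw": 0,"dx": 0,"dy": 0,"dz": 0,"wx": 0,"wy": 0,"wz": 0},
    {"claw": 0,"dx": 0,"dy": 0,"dz": 0,"wx": 0,"wy": 0,"wz": 0},
  ],
)

```text
t: 8.6
eef_pos: [0.5744, -0.1964, 0.0853]
tool_rot: [-0.0, -0.021, 1.0, 0.0]
contact_force: [0.3, -0.8, -0.4]
gripper_width: -0.001
grasp_force: 0.0
```

```bash
python3 look.py;python3 look.py
```

```text
top lean 0.0227 z(piv) 0.0963 ymax 0.2626 rms 0.0007
scene lean 0.0210 z(piv) 0.0976 ymax 0.2635 rms 0.0011
top lean 0.0229 z(piv) 0.0960 ymax 0.2629 rms 0.0008
scene lean 0.0216 z(piv) 0.0976 ymax 0.2637 rms 0.0012
```

>>> drive_tool(
  increments=[
    {"claw": 0,"dx": 0,"dy": 0.005,"dz": -0.003,"wx": 0,"wy": 0,"wz": 0},
    {"claw": 0,"dx": 0,"dy": 0.003,"dz": 0,"wx": 0,"wy": 0,"wz": 0},
    {"claw": 0,"dx": 0,"dy": 0.002,"dz": 0,"wx": 0,"wy": 0,"wz": 0},
    {"claw": 0,"dx": 0,"dy": 0.002,"dz": 0,"wx": 0,"wy": 0,"wz": 0},
    {"claw": 0,"dx": 0,"dy": 0.002,"dz": 0,"wx": 0,"wy": 0,"wz": 0},
    {"claw": 0,"dx": 0,"dy": -0.008,"dz": 0,"wx": 0,"wy": 0,"wz": 0},
    {"claw": 0,"dx": 0,"dy": 0,"dz": 0,"wx": 0,"wy": 0,"wz": 0},
    {"claw": 0,"dx": 0,"dy": 0,"dz": 0,"wx": 0,"wy": 0,"wz": 0},
    {"claw": 0,"dx": 0,"dy": 0,"dz": 0,"wx": 0,"wy": 0,"wz": 0},
    {"claw": 0,"dx": 0,"dy": 0,"dz": 0,"wx": 0,"wy": 0,"wz": 0},
    {"claw": 0,"dx": 0,"dy": 0,"dz": 0,"wx": 0,"wy": 0,"wz": 0},
  ],
)

```text
t: 10.18
eef_pos: [0.5742, -0.1904, 0.0883]
tool_rot: [-0.0, -0.021, 1.0, 0.0]
contact_force: [-0.3, 0.5, 0.0]
gripper_width: -0.001
grasp_force: 0.0
```

```bash
python3 look.py;python3 look.py
```

```text
top lean 0.0034 z(piv) 0.0968 ymax 0.2691 rms 0.0004
scene lean 0.0008 z(piv) 0.0966 ymax 0.2692 rms 0.0003
top lean 0.0031 z(piv) 0.0969 ymax 0.2694 rms 0.0004
scene lean 0.0011 z(piv) 0.0965 ymax 0.2692 rms 0.0003
```

>>> drive_tool(
  increments=[
    {"claw": 0,"dx": 0,"dy": -0.03,"dz": 0,"wx": 0,"wy": 0,"wz": 0},
    {"claw": 0,"dx": 0,"dy": 0,"dz": -0.05,"wx": 0,"wy": 0,"wz": 0},
    {"claw": 0.06,"dx": 0.04,"dy": 0,"dz": -0.05,"wx": 0,"wy": 0,"wz": 0},
    {"claw": 0.06,"dx": 0.045,"dy": 0,"dz": 0,"wx": 0,"wy": 0,"wz": 0},
    {"claw": 0.06,"dx": 0.045,"dy": 0,"dz": 0,"wx": 0,"wy": 0,"wz": 0},
    {"claw": 0.06,"dx": 0.036,"dy": -0.0015,"dz": 0,"wx": 0,"wy": 0,"wz": 0},
    {"claw": 0.06,"dx": 0,"dy": 0,"dz": 0,"wx": 0,"wy": 0,"wz": -10},
    {"claw": 0.06,"dx": 0,"dy": 0,"dz": 0.03,"wx": 0,"wy": 0,"wz": 0},
    {"claw": 0.06,"dx": 0,"dy": 0,"dz": 0,"wx": 0,"wy": 0,"wz": 0},
  ],
)

```text
t: 11.5
eef_pos: [0.4092, -0.2284, 0.1559]
tool_rot: [-0.002, -0.108, 0.994, 0.001]
contact_force: [0.0, -0.7, -0.4]
gripper_width: 0.7
grasp_force: 0.0
```

```bash
python3 - <<'E'
from h import *
get_obs()
for n in("scene","top"):
    p,d=read_camera(n);cv2.imwrite(f"pics/g_{n}.png",p[:,:,::-1])
p=cv2.imread("pics/g_scene.png")[130:260,190:400]
cv2.imwrite("pics/g1.png",cv2.resize(p,None,fx=3.8,fy=3.8,interpolation=cv2.INTER_CUBIC))
E
python3 look.py
```

```text
top lean 0.0025 z(piv) 0.0967 ymax 0.2685 rms 0.0004
scene lean 0.0019 z(piv) 0.0966 ymax 0.2678 rms 0.0004
```

View pics/g1.png

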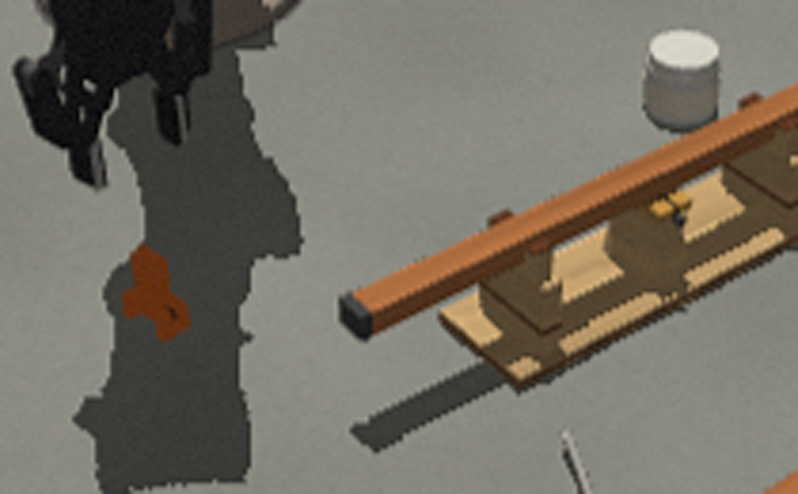

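The open fingers hang above the saddle (at 150,290 in the crop) and in line with it, and the bar is level. I'll descend and grip.

>>> drive_tool(
  increments=[
    {"claw": 0.06,"dx": 0,"dy": 0,"dz": 0.045,"wx": 0,"wy": 0,"wz": 0},
    {"claw": 0.06,"dx": 0,"dy": 0,"dz": 0.04,"wx": 0,"wy": 0,"wz": 0},
    {"claw": 0.06,"dx": 0,"dy": 0,"dz": 0.019,"wx": 0,"wy": 0,"wz": 0},
    {"claw": 0.06,"dx": 0,"dy": 0,"dz": 0,"wx": 0,"wy": 0,"wz": 0},
    {"claw": 0.005,"dx": 0,"dy": 0,"dz": 0,"wx": 0,"wy": 0,"wz": 0},
    {"claw": 0.005,"dx": 0,"dy": 0,"dz": 0,"wx": 0,"wy": 0,"wz": 0},
    {"claw": 0.005,"dx": 0,"dy": 0,"dz": 0,"wx": 0,"wy": 0,"wz": 0},
    {"claw": 0.005,"dx": 0,"dy": 0,"dz": 0,"wx": 0,"wy": 0,"wz": 0},
    {"claw": 0.005,"dx": 0,"dy": 0,"dz": 0,"wx": 0,"wy": 0,"wz": 0},
    {"claw": 0.005,"dx": 0,"dy": 0,"dz": 0,"wx": 0,"wy": 0,"wz": 0},
  ],
  newtons=25,
)

```text
t: 12.95
eef_pos: [0.4112, -0.2291, 0.0538]
tool_rot: [0.001, -0.108, 0.994, -0.0]
contact_force: [-0.1, 0.9, 6.4]
gripper_width: 0.138
grasp_force: 31.6
```

>>> drive_tool(
  increments=[
    {"claw": 0.005,"dx": 0,"dy": 0,"dz": -0.02,"wx": 0,"wy": 0,"wz": 0},
    {"claw": 0.005,"dx": 0,"dy": 0,"dz": -0.05,"wx": 0,"wy": 0,"wz": 0},
    {"claw": 0.005,"dx": 0,"dy": 0,"dz": -0.05,"wx": 0,"wy": 0,"wz": 0},
    {"claw": 0.005,"dx": 0,"dy": 0,"dz": -0.013,"wx": 0,"wy": 0,"wz": 5},
    {"claw": 0.005,"dx": 0,"dy": 0,"dz": 0,"wx": 0,"wy": 0,"wz": 5},
    {"claw": 0.005,"dx": -0.012,"dy": 0.02,"dz": 0,"wx": 0,"wy": 0,"wz": 0},
    {"claw": 0.005,"dx": -0.022,"dy": 0.04,"dz": 0,"wx": 0,"wy": 0,"wz": 0},
    {"claw": 0.005,"dx": -0.022,"dy": 0.04,"dz": 0,"wx": 0,"wy": 0,"wz": 0},
    {"claw": 0.005,"dx": -0.022,"dy": 0.04,"dz": 0,"wx": 0,"wy": 0,"wz": 0},
    {"claw": 0.005,"dx": -0.022,"dy": 0.04,"dz": 0,"wx": 0,"wy": 0,"wz": 0},
    {"claw": 0.005,"dx": -0.022,"dy": 0.04,"dz": 0,"wx": 0,"wy": 0,"wz": 0},
    {"claw": 0.005,"dx": -0.022,"dy": 0.04,"dz": 0,"wx": 0,"wy": 0,"wz": 0},
    {"claw": 0.005,"dx": -0.02,"dy": 0.0395,"dz": 0,"wx": 0,"wy": 0,"wz": 0},
    {"claw": 0.005,"dx": 0,"dy": 0,"dz": 0,"wx": 0,"wy": 0,"wz": 0},
    {"claw": 0.005,"dx": 0,"dy": 0,"dz": 0,"wx": 0,"wy": 0,"wz": 0},
  ],
)

```text
t: 14.82
eef_pos: [0.5614, 0.0764, 0.1858]
tool_rot: [-0.0, -0.021, 1.0, -0.0]
contact_force: [-0.6, -0.6, -0.4]
gripper_width: 0.131
grasp_force: 30.5
```

```bash
python3 - <<'E'
from h import *
for n in("scene","top"):
    p,d=read_camera(n);cv2.imwrite(f"pics/h_{n}.png",p[:,:,::-1]);np.savez(f"pics/h_{n}.npz",p=p,d=d)
p=cv2.imread("pics/h_scene.png")[115:225,310:420];q=cv2.imread("pics/h_top.png")[180:260,220:300]
cv2.imwrite("pics/h1.png",np.hstack([cv2.resize(p,(440,440),interpolation=cv2.INTER_CUBIC),cv2.resize(q,(440,440),interpolation=cv2.INTER_CUBIC)])[:,:][:, :].copy()[:, :800] )
f=np.load("pics/h_scene.npz");p,d=f["p"],f["d"];C=cloud("scene",d);hsv=cv2.cvtColor(p,cv2.COLOR_RGB2HSV)
x,y,z=C[...,0],C[...,1],C[...,2]
m=((hsv[...,0]<11)&(hsv[...,1]>215)&(abs(x-.56)<.06)&(abs(y-.08)<.06)&(z>.115)&(z<.2)).astype(np.uint8)
P=C[m>0];print(len(P),P.mean(0),P.min(0),P.max(0))
E
```

```text
5 [0.56905046 0.07258546 0.14949049] [0.54248806 0.064341   0.13436908] [0.57955671 0.08785715 0.18694119]
```

View pics/h1.png

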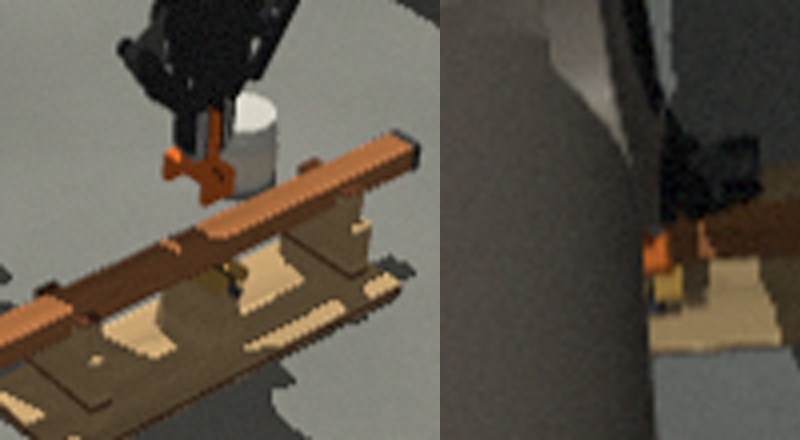

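The crop shows the saddle held upright above the bar (feet at about 175,180 and 215,200 in the left half), and the arm hides it in the top view. Next I'll measure the black line (rocker level now) and the saddle's own position in the hand.

```bash
python3 - <<'E'
from h import *
# line: brass pixels either side, level rocker
for n in("top","scene"):
    p=cv2.imread(f"pics/g_{n}.png")[:,:,::-1]; hsv=cv2.cvtColor(np.ascontiguousarray(p),cv2.COLOR_RGB2HSV)
    # predicted line points
    L=lambda t:np.array([.5625,.0775,.075])+t*np.array([.999,.041,0])
    M=np.array([-.041,.999,0])
    g=cv2.cvtColor(np.ascontiguousarray(p),cv2.COLOR_RGB2GRAY).astype(np.float32)
    for t in (-.025,-.022,-.019,-.016,.016,.019,.022,.025):
        s=np.arange(-.014,.0141,.0005);uv=proj(n,[L(t)+k*M for k in s]).astype(np.float32)
        v=cv2.remap(g,uv[:,0].reshape(1,-1),uv[:,1].reshape(1,-1),cv2.INTER_LINEAR)[0]
        c=abs(s)<.008; w=np.clip(np.median(v)-v-8,0,None)*c
        print(n,t,"off mm %.2f"%(1e3*(w*s).sum()/max(w.sum(),1e-6)),"med %.0f min %.0f"%(np.median(v),v[c].min()))
    # bar centre line near pivot: edges across x at z .095
    hue=(hsv[...,0]<14)&(hsv[...,1]>90)
    for y in (.03,.055,.077,.1,.13):
        s=np.arange(.53,.60,.0005);uv=proj(n,[[k,y,.095] for k in s]).astype(np.float32)
        v=cv2.remap(hsv[...,0].astype(np.float32),uv[:,0].reshape(1,-1),uv[:,1].reshape(1,-1),cv2.INTER_LINEAR)[0]
        k=s[v<13]; print(n,"bar y",y,k.min().round(4) if len(k) else 0,k.max().round(4) if len(k) else 0)
# saddle in hand: predicted corner pixels vs orange mask
o=get_obs()["eef_pos"];O=o-[0,0,.0538]
X=np.array([.999,.041,0]);Y=np.array([-.041,.999,0]);Z=np.array([0,0,1.])
nm={"foot+x-y":(21,-12,0),"foot+x+y":(21,12,0),"foot-x-y":(-21,-12,0),"br+x-y":(21,-12,20),"br+x+y":(21,12,20),"br-x-y":(-21,-12,20)}
for k,v in nm.items():print(k,proj("scene",O+(v[0]*X+v[1]*Y+v[2]*Z)/1e3).round(1))
p=np.load("pics/h_scene.npz")["p"];hsv=cv2.cvtColor(p,cv2.COLOR_RGB2HSV)
m=((hsv[...,0]<11)&(hsv[...,1]>190)&(hsv[...,2]>60)).astype(np.uint8);m[:140]=0;m[168:]=0;m[:,:345]=0;m[:,375:]=0
for r in range(140,168):print(r,"".join(".#"[i] for i in m[r,345:375]))
E
```

```text
top -0.025 off mm 3.50 med 104 min 36
top -0.022 off mm 3.36 med 109 min 44
top -0.019 off mm 3.52 med 109 min 51
top -0.016 off mm 3.67 med 110 min 52
top 0.016 off mm 3.86 med 76 min 57
top 0.019 off mm 3.74 med 94 min 42
top 0.022 off mm 3.60 med 110 min 38
top 0.025 off mm 3.68 med 108 min 37
top bar y 0.03 0.562 0.5745
top bar y 0.055 0.5495 0.5545
top bar y 0.077 0.534 0.5735
top bar y 0.1 0 0
top bar y 0.13 0.5525 0.573
scene -0.025 off mm 0.00 med 112 min 111
scene -0.022 off mm 0.00 med 114 min 113
scene -0.019 off mm 0.00 med 120 min 119
scene -0.016 off mm 0.00 med 125 min 123
scene 0.016 off mm 4.73 med 108 min 55
scene 0.019 off mm 4.08 med 141 min 95
scene 0.022 off mm 4.13 med 143 min 93
scene 0.025 off mm 4.07 med 137 min 85
scene bar y 0.03 0.5535 0.592
scene bar y 0.055 0.5535 0.5895
scene bar y 0.077 0.5515 0.59
scene bar y 0.1 0.5495 0.5875
scene bar y 0.13 0.547 0.589
foot+x-y [[361.8 167.1]]
foot+x+y [[368.8 163.8]]
foot-x-y [[351.  159.7]]
br+x-y [[362.2 160.5]]
br+x+y [[369.3 157.3]]
br-x-y [[351.3 153.2]]
140 ..............................
141 ...............
[... 225 characters left out ...]

148 ..............................
149 .................#............
150 .................#............
151 .................#............
152 .................##...........
153 .................#............
154 .................#............
155 .........#........##..........
156 ...........#......#...........
157 ......##...........#.#........
158 ............#.................
159 .......#..........#...........
160 ................#.............
161 .................#.##.#.......
162 .................#...#........
163 .................#............
164 ..............................
165 ................#.............
166 ..............................
167 ..............................
```

```bash
python3 - <<'E'
from h import *
p=np.load("pics/h_scene.npz")["p"];hsv=cv2.cvtColor(p,cv2.COLOR_RGB2HSV)
print(p[160,350:372].tolist())
m=((p[...,0].astype(int)-p[...,2]>60)&(p[...,0].astype(int)>1.9*p[...,1])).astype(np.uint8)
for r in range(140,172):print(r,"".join(".#"[i] for i in m[r,345:375]))
t=np.load("pics/h_top.npz")["p"]
m=((t[...,0].astype(int)-t[...,2]>50)&(t[...,0].astype(int)>1.9*t[...,1]))
for r in range(216,236):print(r,"".join(".#"[int(i)] for i in m[r,250:280]))
o=get_obs()["eef_pos"];O=o-[0,0,.0538]
X=np.array([.999,.041,0]);Y=np.array([-.041,.999,0]);Z=np.array([0,0,1.])
for v in((-21,-12,20),(-21,12,20),(21,-12,20)):print(proj("top",O+(v[0]*X+v[1]*Y+v[2]*Z)/1e3).round(1))
E
```

```text
[[141, 138, 127], [133, 126, 115], [131, 122, 113], [140, 132, 121], [145, 146, 138], [146, 146, 138], [148, 149, 141], [144, 143, 133], [134, 128, 120], [111, 74, 53], [103, 50, 20], [103, 47, 19], [104, 49, 18], [103, 48, 18], [95, 43, 10], [73, 36, 20], [101, 50, 20], [102, 44, 5], [109, 73, 51], [109, 102, 93], [105, 101, 90], [105, 99, 89]]
140 ..............................
141 ..............................
142 ..................#...........
143 ..................##..........
144 ..................##..........
145 ..................##..........
146 ..................##..........
147 ..................##..........
148 ..................##..........
149 .................###..........
150 .................###..........
151 .................###..........
152 ........#........###..........
153 .......###.......##...........
154 .......####......###..........
155 .......#####....####..........
156 .......###############........
157 ......############..###.......
158 ......####..#######..##.......
159 .......#.....#######.##.......
160 ...............#####.##.......
161 .............
[... 415 characters left out ...]
......................
218 ..............................
219 ..............................
220 ..............................
221 ..............................
222 ..............................
223 .......#.#....................
224 .......#####..................
225 .......####...................
226 .......#####..................
227 .......#####..................
228 .......#####..................
229 ........#.....................
230 ..............................
231 ..............................
232 ..............................
233 ..............................
234 ..............................
235 ..............................
[[260.7 227.2]]
[[250.8 227.9]]
[[259.8 210.3]]
```

>>> drive_tool(
  increments=[
    {"claw": 0.005,"dx": -0.0033,"dy": 0.0065,"dz": 0.01,"wx": 0,"wy": 0,"wz": 0},
    {"claw": 0.005,"dx": 0,"dy": 0,"dz": 0.01,"wx": 0,"wy": 0,"wz": 0},
    {"claw": 0.005,"dx": 0,"dy": 0,"dz": 0.01,"wx": 0,"wy": 0,"wz": 0},
    {"claw": 0.005,"dx": 0,"dy": 0,"dz": 0.002,"wx": 0,"wy": 0,"wz": 0},
    {"claw": 0.005,"dx": 0,"dy": 0,"dz": 0,"wx": 0,"wy": 0,"wz": 0},
  ],
)

```text
t: 15.55
eef_pos: [0.5649, 0.0836, 0.1539]
tool_rot: [-0.0, -0.021, 1.0, -0.0]
contact_force: [1.2, 0.0, -1.3]
gripper_width: 0.134
grasp_force: 30.4
```

```bash
python3 - <<'E'
from h import *
o=get_obs();print(o["eef_pos"],o["contact_force"])
p,d=read_camera("scene");t,_=read_camera("top")
a=cv2.resize(p[130:200,330:400,::-1],(560,560),interpolation=cv2.INTER_CUBIC);b=cv2.resize(t[195:255,245:275,::-1],(240,480),interpolation=cv2.INTER_CUBIC)
b=np.vstack([b,np.zeros((80,240,3),np.uint8)]);cv2.imwrite("pics/i1.png",np.hstack([a,b]))
E
```

```text
[0.56488762 0.08362237 0.15386194] [ 1.16129436  0.03262449 -1.30849238]
```

View pics/i1.png

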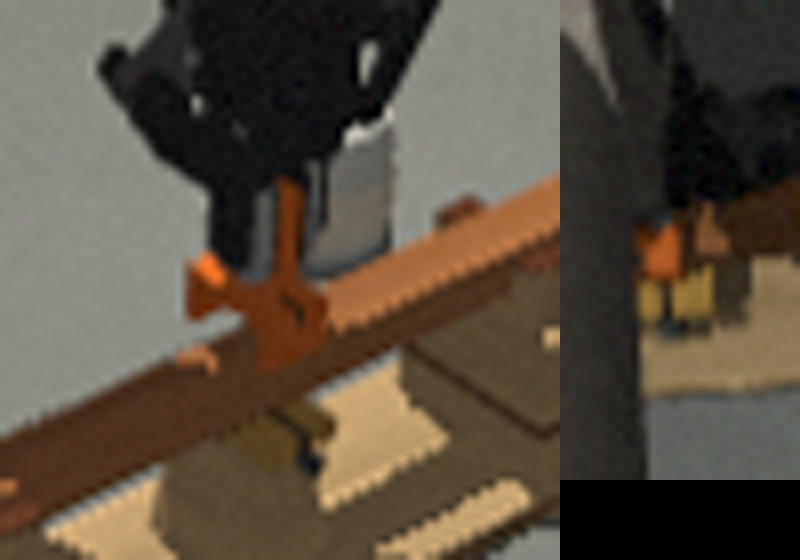

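```bash
python3 - <<'E'
from h import *
t,_=read_camera("top");p,_=read_camera("scene")
def edge(a): # signed redness profile
    a=a.astype(float); return a[:,0]-1.9*a[:,1]+0*a[:,2]
print("top rows");
for r in range(222,231):print(r,[int(v) for v in (t[r,252:266,0].astype(int)-t[r,252:266,2])])
z0=get_obs()["eef_pos"][2]-.0538
for z in(z0,z0+.02):print("top -y edge at z",round(z,3),ray("top",[[259.9,225.5]],z))
print("expect line there y", .0801)
# scene: predicted pixels of line plane at saddle front face, feet and bridge
for dy in(0,):
  for zz in(z0,z0+.02):
    for s in(-.012,0,.012):
      b=np.array([.5625+.021,.0813+.0009,zz])+s*np.array([-.041,.999,0]);print("scene want",s,round(zz,3),proj("scene",b).round(1))
m=((p[...,0].astype(int)-p[...,2]>55)&(p[...,0].astype(int)>2.0*p[...,1])).astype(np.uint8)
for r in range(152,180):print(r,"".join(".#"[i] for i in m[r,350:380]))
E
```

```text
top rows
222 [4, 7, 8, 18, 8, 2, 22, 48, 37, 37, 70, 72, 35, 34]
223 [7, 4, 22, 50, 33, 23, 93, 79, 36, 32, 69, 73, 55, 34]
224 [8, 9, 42, 63, 57, 100, 137, 108, 40, 31, 72, 71, 73, 61]
225 [3, 6, 55, 74, 90, 126, 138, 116, 45, 34, 72, 78, 74, 77]
226 [4, 6, 29, 91, 126, 137, 137, 120, 37, 37, 56, 61, 62, 65]
227 [9, 5, 3, 84, 135, 138, 140, 115, 46, 35, 29, 35, 37, 36]
228 [7, 7, 2, 65, 126, 128, 131, 111, 55, 42, 38, 70, 29, 31]
229 [7, 4, 21, 60, 97, 104, 97, 93, 63, 69, 70, 89, 33, 23]
230 [4, 0, 42, 73, 81, 57, 38, 80, 80, 89, 88, 88, 31, 25]
top -y edge at z 0.101 [[0.55323338 0.07120263 0.10068186]]
top -y edge at z 0.121 [[0.5501122  0.06859697 0.12068186]]
expect line there y 0.0801
scene want -0.012 0.101 [[363.1 176.6]]
scene want 0 0.101 [[366.6 174.9]]
scene want 0.012 0.101 [[370.  173.3]]
scene want -0.012 0.121 [[363.6 170.2]]
scene want 0 0.121 [[367.1 168.6]]
scene want 0.012 0.121 [[370.5 166.9]]
152 ..............................
153 ...............##.............
154 ...............###............
155 ...............##.............
156 ...............##.............
157 ...............###............
158 ...............##.............
159 ...............##.............
160 ...............##.............
161 ...............##.............
162 ......#........##.............
163 ....####.......##.............
164 ....####......###.............
165 ....#####.....####............
166 .....##############...........
167 ....###########.#####.........
168 ....###...###.###.###.........
169 ............#####.###.........
170 ............#####.###.........
171 ..............#####.#.........
172 .............########.........
173 .............####.##..........
174 .............####.............
175 .............##...............
176 ..............................
177 ..............................
178 ..............................
179 ..............................
```

```bash
python3 - <<'E'
from h import *
for z in(.101,.121):print(proj("top",[[.5415,.08,z]]).round(1), ray("top",[[257,229.6]],z).round(4))
# bar -x lower/upper edges in level top picture near the rocker
p=cv2.imread("pics/g_top.png")[:,:,::-1].astype(int)
for u in(245,250,268,274):print(u,[(r,(p[r,u,0]-p[r,u,2])) for r in range(214,236)][::1])
print(ray("top",[[250,218],[250,219],[250,228],[250,230]],.095).round(4))
E
```

```text
[[256.5 230.1]] [[0.5429 0.0786 0.101 ]]
[[255.3 229. ]] [[0.5399 0.0759 0.121 ]]
245 [(214, np.int64(53)), (215, np.int64(55)), (216, np.int64(54)), (217, np.int64(41)), (218, np.int64(50)), (219, np.int64(74)), (220, np.int64(77)), (221, np.int64(77)), (222, np.int64(74)), (223, np.int64(69)), (224, np.int64(70)), (225, np.int64(68)), (226, np.int64(72)), (227, np.int64(64)), (228, np.int64(45)), (229, np.int64(45)), (230, np.int64(48)), (231, np.int64(50)), (232, np.int64(53)), (233, np.int64(53)), (234, np.int64(53)), (235, np.int64(53))]
250 [(214, np.int64(53)), (215, np.int64(55)), (216, np.int64(43)), (217, np.int64(24)), (218, np.int64(59)), (219, np.int64(76)), (220, np.int64(73)), (221, np.int64(74)), (222, np.int64(72)), (223, np.int64(73)), (224, np.int64(66)), (225, np.int64(68)), (226, np.int64(72)), (227, np.int64(61)), (228, np.int64(45)), (229, np.int64(53)), (230, np.int64(52)), (231, np.int64(52)), (232, np.int64(53)), (233, np.int64(53)), (234, np.int64(53)), (235, np.int64(54))]
268 [(214, np.int64(54)), (215, np.int64(41)), (216, np.int64(24)), (217, np.int64(6
[... 246 characters left out ...]
nt64(27)), (230, np.int64(23)), (231, np.int64(22)), (232, np.int64(38)), (233, np.int64(39)), (234, np.int64(38)), (235, np.int64(45))]
274 [(214, np.int64(53)), (215, np.int64(44)), (216, np.int64(36)), (217, np.int64(62)), (218, np.int64(74)), (219, np.int64(79)), (220, np.int64(78)), (221, np.int64(68)), (222, np.int64(68)), (223, np.int64(69)), (224, np.int64(73)), (225, np.int64(70)), (226, np.int64(51)), (227, np.int64(49)), (228, np.int64(56)), (229, np.int64(55)), (230, np.int64(56)), (231, np.int64(54)), (232, np.int64(51)), (233, np.int64(50)), (234, np.int64(53)), (235, np.int64(54))]
[[0.5744 0.0973 0.095 ]
 [0.5717 0.0973 0.095 ]
 [0.5484 0.0973 0.095 ]
 [0.5432 0.0973 0.095 ]]
```

>>> drive_tool(
  increments=[
    {"claw": 0.005,"dx": 0,"dy": -0.001,"dz": 0.005,"wx": 0,"wy": 0,"wz": 0},
    {"claw": 0.005,"dx": 0,"dy": 0,"dz": 0.005,"wx": 0,"wy": 0,"wz": 0},
    {"claw": 0.005,"dx": 0,"dy": 0,"dz": 0.003,"wx": 0,"wy": 0,"wz": 0},
    {"claw": 0.005,"dx": 0,"dy": 0,"dz": 0,"wx": 0,"wy": 0,"wz": 0},
  ],
)

```text
t: 16.25
eef_pos: [0.5648, 0.0827, 0.1407]
tool_rot: [-0.0, -0.021, 1.0, -0.0]
contact_force: [-0.7, -0.5, -0.9]
gripper_width: 0.137
grasp_force: 30.5
```

```bash
python3 look.py; python3 - <<'E'
from h import *
p,d=read_camera("scene")
m=((p[...,0].astype(int)-p[...,2]>55)&(p[...,0].astype(int)>2.0*p[...,1])).astype(np.uint8)
for r in range(160,188):print(r,"".join(".#"[i] for i in m[r,350:380]))
E
```

```text
top lean -0.0201 z(piv) 0.1014 ymax 0.2702 rms 0.0006
scene lean 0.0008 z(piv) 0.0969 ymax 0.2710 rms 0.0002
160 ...............##.............
161 ...............##.............
162 ..............###.............
163 ..............###.............
164 ..............###.............
165 ..............###.............
166 .....#........###.............
167 ....###.......##..............
168 ....###.......##..............
169 ....#####.....##..............
170 ....######..######............
171 ....################..........
172 ....#...########.###..........
173 ..........#######.##..........
174 ...........#########..........
175 ............########..........
176 ............########..........
177 ............########..........
178 ............######............
179 ............###...............
180 .............#................
181 ..............................
182 ..............................
183 ..............................
184 ..............................
185 ..............................
186 ..............................
187 ..............................
```

>>> drive_tool(
  increments=[
    {"claw": 0.005,"dx": 0,"dy": 0,"dz": 0.003,"wx": 0,"wy": 0,"wz": 0},
    {"claw": 0.005,"dx": 0,"dy": 0,"dz": 0.0015,"wx": 0,"wy": 0,"wz": 0},
    {"claw": 0.005,"dx": 0,"dy": 0,"dz": 0,"wx": 0,"wy": 0,"wz": 0},
  ],
)

```text
t: 16.77
eef_pos: [0.5649, 0.0828, 0.1364]
tool_rot: [-0.0, -0.021, 1.0, -0.0]
contact_force: [0.1, 0.5, -0.4]
gripper_width: 0.134
grasp_force: 30.5
```

```bash
python3 look.py|tail -1; python3 -c "
from h import *
for i in range(3):
  o=get_obs();print(o['eef_pos'],o['contact_force'],o['torque']);read_camera('top')"
```

```text
scene lean -0.0003 z(piv) 0.0967 ymax 0.2711 rms 0.0004
[0.5650271  0.08277952 0.13659986] [ 0.73022638 -0.82623673 -0.77606667] [-0.03155675 -0.0069113   0.0406377 ]
[0.56506858 0.08282803 0.13663501] [0.25201278 0.21865307 0.79441091] [ 0.02489941 -0.03438443 -0.01382898]
[0.5650647  0.08280653 0.13664847] [-0.03447394 -0.02018744 -1.04698734] [ 0.02400463  0.02875649 -0.00404937]
```

>>> drive_tool(
  increments=[
    {"claw": 0.005,"dx": 0,"dy": 0,"dz": 0.001,"wx": 0,"wy": 0,"wz": 0},
    {"claw": 0.005,"dx": 0,"dy": 0,"dz": 0.0005,"wx": 0,"wy": 0,"wz": 0},
    {"claw": 0.005,"dx": 0,"dy": 0,"dz": 0,"wx": 0,"wy": 0,"wz": 0},
  ],
)

```text
t: 17.4
eef_pos: [0.565, 0.0828, 0.135]
tool_rot: [-0.0, -0.021, 1.0, 0.0]
contact_force: [0.1, 0.1, -0.4]
gripper_width: 0.135
grasp_force: 30.4
```

```bash
python3 look.py|tail -1; python3 -c "
from h import *
for i in range(3):
  o=get_obs();print(o['eef_pos'],o['contact_force'],o['torque']);read_camera('top')"
```

```text
scene lean 0.0015 z(piv) 0.0965 ymax 0.2713 rms 0.0003
[0.56503884 0.08279346 0.13509539] [-0.90931538 -0.40587748 -0.61476895] [ 0.04873184  0.03407716 -0.01040188]
[0.56503599 0.08276679 0.13510124] [-0.10538672 -0.2165177  -0.68875646] [-0.03596495  0.02772404  0.01672186]
[0.5650677  0.08278244 0.13514218] [ 0.15981132  0.862444   -0.65497167] [ 0.05748889  0.02586955 -0.00539162]
```

>>> drive_tool(
  increments=[
    {"claw": 0.005,"dx": 0,"dy": 0,"dz": 0.0008,"wx": 0,"wy": 0,"wz": 0},
    {"claw": 0.014,"dx": 0,"dy": 0,"dz": 0,"wx": 0,"wy": 0,"wz": 0},
    {"claw": 0.018,"dx": 0,"dy": 0,"dz": 0,"wx": 0,"wy": 0,"wz": 0},
    {"claw": 0.025,"dx": 0,"dy": 0,"dz": 0,"wx": 0,"wy": 0,"wz": 0},
    {"claw": 0.035,"dx": 0,"dy": 0,"dz": 0,"wx": 0,"wy": 0,"wz": 0},
    {"claw": 0.035,"dx": 0,"dy": 0,"dz": -0.02,"wx": 0,"wy": 0,"wz": 0},
    {"claw": 0.035,"dx": 0,"dy": 0,"dz": -0.04,"wx": 0,"wy": 0,"wz": 0},
    {"claw": 0.035,"dx": 0,"dy": 0,"dz": -0.05,"wx": 0,"wy": 0,"wz": 0},
    {"claw": 0.035,"dx": 0.05,"dy": -0.03,"dz": -0.03,"wx": 0,"wy": 0,"wz": 0},
    {"claw": 0.035,"dx": 0.04,"dy": -0.055,"dz": 0,"wx": 0,"wy": 0,"wz": 0},
    {"claw": 0.035,"dx": 0,"dy": -0.06,"dz": 0,"wx": 0,"wy": 0,"wz": 0},
    {"claw": 0.035,"dx": 0,"dy": -0.06,"dz": 0,"wx": 0,"wy": 0,"wz": 0},
    {"claw": 0.035,"dx": 0,"dy": -0.06,"dz": 0,"wx": 0,"wy": 0,"wz": 0},
    {"claw": 0.035,"dx": 0,"dy": -0.06,"dz": 0,"wx": 0,"wy": 0,"wz": 0},
  ],
)

```text
t: 19.4
eef_pos: [0.4939, -0.2413, 0.2732]
tool_rot: [0.0, -0.021, 1.0, 0.0]
contact_force: [0.4, 0.7, 0.8]
gripper_width: 0.411
grasp_force: 0.0
```

```bash
sed 's/^e=.*/e=-.12/; s/P=C\[m\]$/P=C[m];P=P[abs(P[:,1]-.08)>.03]/' look.py > look2.py; python3 look2.py; python3 - <<'E'
from h import *
for n in("scene","top"):
    p,d=read_camera(n);cv2.imwrite(f"pics/j_{n}.png",p[:,:,::-1])
a=cv2.imread("pics/j_scene.png")[140:200,330:390];b=cv2.imread("pics/j_top.png")[195:250,225:295]
cv2.imwrite("pics/j1.png",np.hstack([cv2.resize(a,(360,360),interpolation=cv2.INTER_CUBIC),cv2.resize(b,(440,346),interpolation=cv2.INTER_CUBIC)[:346]if 0 else cv2.resize(b,(440,360),interpolation=cv2.INTER_CUBIC)]))
E
```

```text
top lean 0.0030 z(piv) 0.0971 ymax 0.2689 rms 0.0003
scene lean 0.0015 z(piv) 0.0964 ymax 0.2699 rms 0.0004
```

View pics/j1.png

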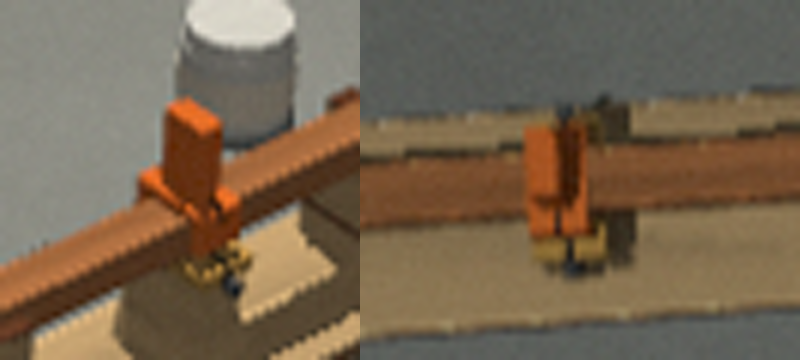

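The saddle stands astride the level bar. In the top half its line is at about (558,220) and the rocker's at (570,250). I'll check that this gap is only parallax.

```bash
python3 - <<'E'
from h import *
p=cv2.imread("pics/j_top.png")[:,:,::-1].astype(int)
R=p[...,0]-p[...,2]
for r in range(224,236):print(r,R[r,248:268].tolist())
s=cv2.imread("pics/j_scene.png")[:,:,::-1].astype(int);g=(s[...,0]-s[...,2])
for r in range(170,190):print(r,g[r,355:378].tolist())
X=np.array([.999,.041,0]);Y=np.array([-.041,.999,0])
P=np.array([.5635,.0812,0])  # line, camera frame
for n,sx in(("top",-1),("scene",1)):
  for z in(.081,.0945,.1005):
    print(n,z,[proj(n,P+sx*.021*X+k*Y+[0,0,z])[0].round(1).tolist() for k in(-.012,0,.012)])
E
```

```text
224 [69, 67, 70, 99, 114, 114, 109, 108, 78, 52, 56, 63, 129, 70, 70, 72, 73, 71, 70, 71]
225 [72, 72, 73, 102, 108, 80, 75, 77, 75, 58, 58, 102, 130, 75, 72, 73, 73, 75, 74, 74]
226 [71, 73, 72, 104, 123, 98, 78, 92, 75, 80, 75, 131, 132, 65, 57, 60, 60, 59, 58, 61]
227 [63, 59, 59, 89, 133, 125, 116, 118, 57, 112, 116, 134, 132, 55, 34, 35, 35, 31, 29, 31]
228 [41, 43, 44, 64, 133, 132, 134, 138, 46, 128, 131, 134, 133, 63, 39, 36, 28, 26, 23, 27]
229 [45, 47, 53, 71, 132, 132, 131, 133, 35, 133, 134, 123, 126, 77, 46, 67, 31, 21, 21, 25]
230 [50, 53, 54, 61, 107, 109, 115, 112, 38, 100, 106, 94, 93, 74, 41, 88, 31, 22, 22, 20]
231 [51, 50, 50, 51, 68, 80, 84, 73, 67, 58, 44, 75, 77, 75, 72, 89, 36, 24, 23, 23]
232 [52, 52, 50, 51, 69, 83, 86, 86, 88, 67, 20, 85, 88, 87, 86, 87, 33, 25, 22, 27]
233 [51, 54, 51, 52, 70, 87, 88, 88, 87, 69, 11, 85, 84, 82, 81, 76, 44, 24, 22, 24]
234 [53, 55, 51, 51, 64, 73, 73, 73, 72, 49, 3, 58, 54, 60, 56, 53, 40, 27, 27, 26]
235 [56, 55, 54, 57, 57, 55, 45, 39, 44, 16, 0, 5, 16, 30, 27, 24, 39, 33, 36, 35]
170 [182, 191, 100, 78, 82, 85, 81, 87, 
[... 1622 characters left out ...]
 60, 15, 4, 40, 66, 84, 84, 82, 83, 83, 82, 82]
187 [41, 39, 38, 36, 37, 39, 45, 50, 62, 52, 51, 45, 2, -2, 8, 39, 81, 84, 81, 79, 82, 79, 78]
188 [36, 40, 39, 38, 39, 37, 36, 38, 46, 48, 43, 38, 17, -2, -7, 45, 81, 82, 80, 78, 80, 80, 84]
189 [37, 38, 39, 41, 40, 37, 41, 35, 38, 39, 36, 38, 32, 22, 21, 73, 80, 80, 80, 79, 84, 89, 93]
top 0.081 [[262.0, 230.5], [257.4, 230.8], [252.8, 231.2]]
top 0.0945 [[261.4, 229.8], [256.7, 230.1], [252.0, 230.4]]
top 0.1005 [[261.1, 229.4], [256.3, 229.8], [251.6, 230.1]]
scene 0.081 [[362.9, 182.9], [366.4, 181.2], [369.8, 179.6]]
scene 0.0945 [[363.2, 178.7], [366.7, 177.1], [370.1, 175.4]]
scene 0.1005 [[363.3, 176.9], [366.8, 175.2], [370.2, 173.5]]
```

```bash
python3 -c "
from station import *
print(hand_in())"
```

```text
the job is handed in; nothing more can be done
None
```

The bar is balanced level on the rocker (measured lean about 0.001 rad), the saddle stands astride it within about 1–2 mm of the pivot line, the arm is clear of everything, and the job was handed in at about 20 s; no verdict was shown.

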